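Lock the jawbone case with its quarter-turn fastener

TASK

Two identical specimen cases with clear lids stand on the deck; one holds a brown jawbone, the other a green rack of tubes, and the fasteners of both are still open. Lock the case with the jawbone: press its blue fastener head down against the spring, turn it a quarter turn clockwise (seen from above) until the bar lines up with the two red marks, and let go so that it catches. Leave the fastener of the tube case alone.

Things in the scene. Friction and masses are not known exactly. Their poses are not given: they have to be found in the camera images.
- bone_head (a point): Grip point of the head on the case with the brown jawbone: on the turning axis, 104 mm above the deck when open, moving with the head. Head: blue upright bar 46 mm long, 14 thick, 32 high, white line on top, on a steel disc 44 mm wide, 5 thick, and a 12 mm stem. The point lies 9 mm below the bar's top, 23 above the disc. x runs along the bar, y across it, z up.
- bone_press (a joint): How far that head is pressed down, m: 0 open (disc's underside 16 mm above the lid), 0.014 fully down. A spring lifts it with 2.5 N at 0, 9.5 N at 0.014. At less than 0.008 a cross pin in a slot stops it turning past about 0.25 rad; pressed deeper than 0.0085 it turns freely. Let go at the quarter turn, it rises to 0.004 and stays caught there.
- bone_turn (a joint): How far that head is turned clockwise seen from above, rad: 0 to 0.15 at the start (bar along the case's length), stop at 1.75. It catches if let go anywhere from about 1.37 to the stop. At 1.57 the bar lies across the case, in line with two red marks on the lid. Turning takes under 0.1 N m.
- tube_head (a point): The same point of the identical head on the other case, which holds a green rack of white-capped tubes; not to be pressed or turned. Both cases are grey boxes 180 x 140 x 60 mm (lid top), fixed to the deck; the lid is clear over the contents, with a white strip 61 mm wide along one short edge. The head's axis stands on the strip, 30 mm in from that edge, midway along it.

How it is judged:
By the outcome, as a careful person would: the job done as asked, in the order asked, and still so for the second after the job is handed in, with the robot touching nothing.
It also fails if it takes over 34 s, if anything falls off the work surface, if the arm or the gripper's body presses on something with over 40 N, if the wrist force passes 120 N, or if a joint passes its speed limit or range.

ROBOT

A 6-joint arm with a two-finger parallel gripper is mounted at the origin on the work surface. World frame = base frame: x ahead of the robot, y to its left, z up, the work surface at z = 0. Lengths are in m, angles in degrees, forces in N, time in s.
With the tool pointing down it reaches from about 0.35 to 1 m from the base axis. Payload 7.1 kg.
Tool frame: the origin (TCP) lies midway between the tips of the shut fingers; the grasp point (between the pads) lies 19 mm behind it; z points along the fingers, y is the direction in which the jaws open and shut (so a half turn about z gives the same grasp; the last joint's range is limited). The gripper opens to 85 mm and grips with 20 to 120 N. Pads are 22 mm wide; open, the fingers measure 114 mm over their backs; the gripper's body (76 mm by 85 mm) begins 54 mm behind the grasp point. The pads swing forward as they close: fully open they stand 13 mm farther back than shut.
Start: joints at [-77.578, 24.242, 93.386, -0, 62.372, -1.089], TCP at [0.146, -0.608, 0.231] pointing down, gripper open.
Joint ranges: [-172.04, 172.04], [-51.8, 120.97], [4.93, 147.93], [-75.15, 255.16], [6.16, 154.13], [-145.62, 145.62]. Speed limits (degrees/s): [136.94, 136.94, 172.46, 180, 180, 180].

INTERFACE

Orientations are given as a 3x3 rotation matrix whose columns are the frame's x, y, z axes.
In Python, from bench import * gives the robot as it stands. The module is installed in compiled form; this text tells all that it offers.
- The arm moves only by the shell command python3 -m pendant 'ROWS' [FORCE]. ROWS is JSON, a list of rows, each an object of numbers: "grip": the gripper's target within -1 to 1 (fully open at 1, half-way at 0, shut at -1); "dx", "dy", "dz": the shift along the tool's x, y, z in cm; "wx", "wy", "wz": the turn, a rotation vector about the tool's x, y, z in rad. A call has exactly 8 rows; each row shifts and turns the pose as measured when the row begins, along the tool's axes as they then stand; what a row does not reach is not made up. A row lasts 1/8 s, in which the tool goes at most 62.5 mm and 10.7 degrees, less where a joint would pass 70% of its speed; a pose out of reach is approached as far as the arm can. A call is refused whole if a number of a shift passes 6.25 or a number of a turn 0.188, either way. A call with a gripper value outside its range is refused whole. The fingers move at their own pace and stop on an object; FORCE is the grip in N (left out, the last holds). Time passes only in rows, so rows that do not move let the fingers close, or fill a call up. It gives the time, the measured TCP pose, the force and the opening at its end, in the units of the state.
- state(): the state, without advancing time (a new reading comes with each control period).
- capture(name): name is "scene" or "top" or "wrist"; returns (picture, depth): 420x560x3 uint8, red, green, blue; 420x560 float32, m along the optical axis (not along the pixel's ray), 0 where there is no reading.
- calibration(name): a dict with "intrinsics" (3x3 intrinsics, pixels), "view" (4x4, takes a point from world to camera coordinates). Camera axes: x right, y down, z forward; pixel columns grow to the right and rows downward; lengths in m; the calibration is good to about 2 mm. The wrist camera is an equidistant fisheye: a pixel r from the principal point sees the ray r / f radians off the axis. A picture is of the moment at which its call begins: read the wrist's pose just before it. calibration takes no time and is no camera call; for the wrist camera it gives the pose at the moment of the call.
- hand_in(): hands the job in, once; it reports no verdict.
The state is a dict: "t": time; "joint_positions": joint angles; "qvel": joint speeds; "joint_torque": joint torques, N m; "tool_pos": TCP position; "orientation": TCP orientation; "force": force on the tool from outside, world axes, zero at the start; "wrist_torque": the same for the moment, N m; "width": finger opening in m.
Only numpy, scipy, OpenCV 4.12 (cv2) and the standard library are available. Lean on these libraries where they do the work, as an engineer would, in place of code of your own. Each camera call takes 0.05 s, during which the arm holds its last target. There are 200 camera calls.

## Working session

There is one attempt and no reset: what is moved stays moved. The work goes in short steps, Python scripts to look and compute and a shell command to move; the robot and the scene stay as the last step left them, time stands still between calls to the robot, and variables do not carry over. Pictures are saved under pics/ and viewed, about 8 in all and at most 12, crops included, and the job is handed in when it is done.

```bash
mkdir -p pics; python3 - <<'E'
from bench import *
import cv2,numpy as np
ims=[]
for n in("scene","top"):
    p,d=capture(n); np.savez(f"pics/{n}0.npz",p=p,d=d,**calibration(n)); cv2.imwrite(f"pics/{n}0.png",p[:,:,::-1])
s=state(); print(s["t"],s["tool_pos"],np.round(s["orientation"],3),s["width"],s["force"])
E
```

```text
0.1 [ 0.1459385  -0.6072038   0.23062175] [[ 0.972  0.234 -0.   ]
 [ 0.234 -0.972  0.001]
 [ 0.    -0.001 -1.   ]] 0.085610693161634 [-0.41828431 -0.33404193 -0.75541169]
```

View pics/top0.png

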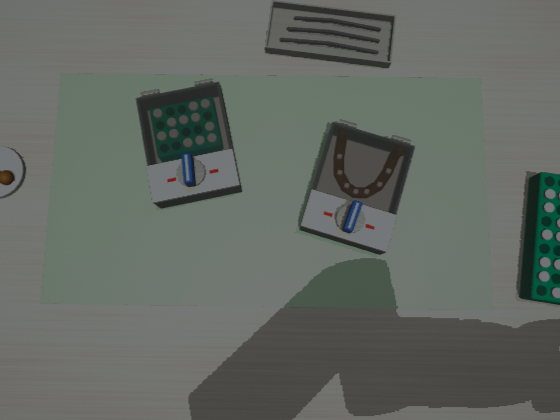

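View pics/scene0.png

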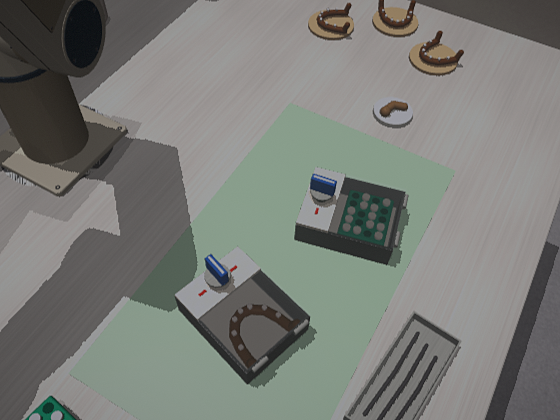

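The top view shows the jawbone case on the right (blue bar at about (352,216), red marks at (328,214) and (370,227)) and the tube case on the left (bar at about (188,170)). The scene view agrees. Next I'll measure.

```bash
cat >h.py <<'E'
import numpy as np,cv2
def ray(K,V,u,v,z):
    R,t=V[:3,:3],V[:3,3]; o=-R.T@t; d=R.T@np.linalg.inv(K)@np.array([u,v,1.]); return o+d*(z-o[2])/d[2]
def blobs(p,lo,hi,amin):
    m=cv2.inRange(cv2.cvtColor(p,cv2.COLOR_RGB2HSV),lo,hi); n,l,s,c=cv2.connectedComponentsWithStats(m)
    return [(l==i,c[i],s[i,4]) for i in range(1,n) if s[i,4]>=amin]
E
python3 - <<'E'
from h import *
for n in("top","scene"):
    f=np.load(f"pics/{n}0.npz");p,d,K,V=f["p"],f["d"],f["intrinsics"],f["view"]
    R,t=V[:3,:3],V[:3,3]
    print(n,"cam",-R.T@t)
    for nm,lo,hi,a,z in(("blue",(105,120,40),(130,255,255),40,.113),("red",(0,150,90),(6,255,255),8,.06),("red",(174,150,90),(180,255,255),8,.06)):
        for m,c,s in blobs(p,lo,hi,a):
            vs,us=np.nonzero(m); D=d[vs,us]
            P=(R.T@(np.linalg.inv(K)@np.stack([us,vs,0*us+1])*D-t[:,None])).T
            if nm=="blue":
                T=P[P[:,2]>np.percentile(P[:,2],95)-.004]   # top face by depth
                r=cv2.minAreaRect((T[:,:2]*1000).astype(np.float32))
                u=np.linalg.svd(T[:,:2]-T[:,:2].mean(0),full_matrices=False)[2][0]
                print(nm,c,s,"top n",len(T),T.mean(0).round(4),"rect",np.round(r[0],1),np.round(r[1],1),"yaw",np.degrees(np.arctan2(u[1],u[0])).round(1))
            else: print(nm,c.round(1),s,ray(K,V,*c,z).round(4),"depth",np.median(P,0).round(4))
E
```

```text
top cam [ 0.38869137 -0.02519104  0.8801259 ]
blue [187.94273128 169.34361233] 227 top n 152 [0.5715 0.1173 0.1181] rect [485.5  58.9] [254.8  30. ] yaw -151.1
blue [352.02985075 215.97014925] 201 top n 167 [ 0.5032 -0.127   0.1178] rect [451.4 -88.2] [ 24.6 176.1] yaw 150.8
red [213.4 170.9] 18 [0.5804 0.0856 0.06  ] depth [0.58   0.0861 0.0607]
red [171.4 179.3] 21 [0.5658 0.1517 0.06  ] depth [0.5657 0.1512 0.0601]
red [327.6 213.7] 19 [ 0.514 -0.096  0.06 ] depth [ 0.5134 -0.0964  0.0606]
red [369.5 226.4] 21 [ 0.4947 -0.1613  0.06  ] depth [ 0.4949 -0.1606  0.0608]
scene cam [ 0.79567931 -0.46672529  0.8650652 ]
blue [323.10714286 185.88571429] 280 top n 88 [0.5804 0.1094 0.1209] rect [ 694.3 -164.8] [ 45.4 635.4] yaw 111.1
blue [216.55970149 270.26119403] 268 top n 128 [ 0.5082 -0.1298  0.1125] rect [ 507.2 -128.4] [14.4 45.3] yaw -20.5
red [316.2 210.8] 12 [0.5829 0.0868 0.06  ] depth [0.5832 0.0852 0.0608]
red [233.1 268.3] 16 [ 0.5165 -0.0945  0.06  ] depth [ 0.5166 -0.095   0.0604]
red [202.2 292.5] 17 [ 0.4972 -0.1596  0.06  ] depth [ 0.4976 -0.1596  0.0605]
```

Jawbone head is at about (0.506, −0.128), with bar yaw about −20.5° and the red line at 73.5°. To keep joint 6 in range, I need tool x at yaw 159.5° and then a clockwise turn. Moving over there now.

```bash
python3 -m pendant '[{"grip":1,"dx":4.6,"dy":-3.8},{"grip":1,"dx":4.6,"dy":-3.8},{"grip":1,"dx":4.6,"dy":-3.8},{"grip":1,"dx":4.6,"dy":-3.8},{"grip":1,"dx":4.6,"dy":-3.8},{"grip":1,"dx":4.6,"dy":-3.8},{"grip":1,"dx":4.6,"dy":-3.8},{"grip":1,"dx":4.6,"dy":-3.8}]' 60
python3 -m pendant '[{"grip":1,"wz":-0.186},{"grip":1,"wz":-0.186},{"grip":1,"wz":-0.186},{"grip":1,"wz":-0.186},{"grip":1,"wz":-0.186},{"grip":1,"wz":-0.186},{"grip":1,"wz":-0.186},{"grip":1,"wz":-0.186}]'
```

```text
invalid input
invalid input
```

```bash
python3 -m pendant '[{"grip":1,"dx":4.6,"dy":-3.8,"dz":0,"wx":0,"wy":0,"wz":0},{"grip":1,"dx":4.6,"dy":-3.8,"dz":0,"wx":0,"wy":0,"wz":0},{"grip":1,"dx":4.6,"dy":-3.8,"dz":0,"wx":0,"wy":0,"wz":0},{"grip":1,"dx":4.6,"dy":-3.8,"dz":0,"wx":0,"wy":0,"wz":0},{"grip":1,"dx":4.6,"dy":-3.8,"dz":0,"wx":0,"wy":0,"wz":0},{"grip":1,"dx":4.6,"dy":-3.8,"dz":0,"wx":0,"wy":0,"wz":0},{"grip":1,"dx":4.6,"dy":-3.8,"dz":0,"wx":0,"wy":0,"wz":0},{"grip":1,"dx":4.6,"dy":-3.8,"dz":0,"wx":0,"wy":0,"wz":0}]' 60
python3 -m pendant '[{"grip":1,"dx":0,"dy":0,"dz":0,"wx":0,"wy":0,"wz":-0.186},{"grip":1,"dx":0,"dy":0,"dz":0,"wx":0,"wy":0,"wz":-0.186},{"grip":1,"dx":0,"dy":0,"dz":0,"wx":0,"wy":0,"wz":-0.186},{"grip":1,"dx":0,"dy":0,"dz":0,"wx":0,"wy":0,"wz":-0.186},{"grip":1,"dx":0,"dy":0,"dz":0,"wx":0,"wy":0,"wz":-0.186},{"grip":1,"dx":0,"dy":0,"dz":0,"wx":0,"wy":0,"wz":-0.186},{"grip":1,"dx":0,"dy":0,"dz":0,"wx":0,"wy":0,"wz":-0.186},{"grip":1,"dx":0,"dy":0,"dz":0,"wx":0,"wy":0,"wz":-0.186}]'
```

```text
t: 1.1
tool_pos: [0.4387, -0.2176, 0.2291]
orientation: [[0.974, 0.226, -0.0], [0.226, -0.974, 0.002], [-0.0, -0.002, -1.0]]
force: [0.3, -1.2, -0.1]
width: 0.0856
t: 2.1
tool_pos: [0.4398, -0.2114, 0.2269]
orientation: [[-0.161, 0.987, -0.005], [0.987, 0.161, 0.004], [0.005, -0.004, -1.0]]
force: [0.6, -0.9, -0.1]
width: 0.0854
```

```bash
python3 -m pendant '[{"grip":1,"dx":3.6,"dy":3.9,"dz":0,"wx":0,"wy":0,"wz":0},{"grip":1,"dx":3.6,"dy":3.9,"dz":0,"wx":0,"wy":0,"wz":0},{"grip":1,"dx":0,"dy":0,"dz":0,"wx":0,"wy":0,"wz":-0.178},{"grip":1,"dx":0,"dy":0,"dz":0,"wx":0,"wy":0,"wz":-0.178},{"grip":1,"dx":0,"dy":0,"dz":0,"wx":0,"wy":0,"wz":-0.178},{"grip":1,"dx":0,"dy":0,"dz":0,"wx":0,"wy":0,"wz":-0.178},{"grip":1,"dx":0,"dy":0,"dz":0,"wx":0,"wy":0,"wz":-0.178},{"grip":1,"dx":0,"dy":0,"dz":0,"wx":0,"wy":0,"wz":-0.178}]'
cat >>h.py <<'E'
def fray(K,V,u,v,z):
    x,y=(u-K[0,2])/K[0,0],(v-K[1,2])/K[1,1]; r=np.hypot(x,y)
    R,t=V[:3,:3],V[:3,3]; o=-R.T@t; d=R.T@np.array([x/r*np.sin(r),y/r*np.sin(r),np.cos(r)]); return o+d*(z-o[2])/d[2]
E
cat >w.py <<'E'
import sys
from bench import *
from h import *
c=calibration("wrist");K,V=c["intrinsics"],c["view"];s=state()
p,d=capture("wrist");cv2.imwrite(f"pics/{sys.argv[1]}.png",p[:,:,::-1])
x=s["orientation"][:,0] if hasattr(s["orientation"],"shape") else np.array(s["orientation"])[:,0]
print("tcp",np.round(s["tool_pos"],4),"yaw",np.degrees(np.arctan2(x[1],x[0])).round(1),"q",np.round(s["joint_positions"],1),"F",np.round(s["force"],1),"w",s["width"])
for m,c,a in blobs(p,(105,120,40),(130,255,255),60):
    q=np.argwhere(m)[:,::-1]; r=cv2.minAreaRect(q.astype(np.float32)); 
    b=cv2.boxPoints(r); e=[(b[i]+b[(i+1)%4])/2 for i in range(4)]
    i=0 if np.linalg.norm(e[0]-e[2])>np.linalg.norm(e[1]-e[3]) else 1
    A,B=fray(K,V,*e[i],float(sys.argv[2])),fray(K,V,*e[i+2],float(sys.argv[2]))
    print("blue",c.round(1),a,np.round(r[1],1),"mid",((A+B)/2).round(4),"yaw",np.degrees(np.arctan2(*(B-A)[[1,0]])).round(1),"len",np.linalg.norm(B-A).round(4))
for lo,hi in(((0,150,70),(6,255,255)),((174,150,70),(180,255,255))):
    for m,c,a in blobs(p,lo,hi,15): print("red",c.round(1),a,fray(K,V,*c,.06).round(4))
E
python3 w.py w1 .113
```

```text
t: 3.1
tool_pos: [0.5055, -0.1245, 0.2246]
orientation: [[-0.954, 0.3, -0.009], [0.3, 0.954, 0.006], [0.01, 0.003, -1.0]]
force: [-0.6, -0.5, 0.2]
width: 0.0853
tcp [ 0.5055 -0.1245  0.2246] yaw 162.5 q [-15.2  16.3 106.5   0.2  57.9 -87.9] F [-0.6 -0.5  0.2] w 0.08529742089192169
blue [515.8 195.4] 657 [45.7 19. ] mid [0.5649 0.1053 0.113 ] yaw 4.4 len 0.0505
blue [274.7 205.9] 663 [59. 16.] mid [ 0.503  -0.1262  0.113 ] yaw -17.7 len 0.051
blue [530.6 201.3] 75 [35.3  3.2] mid [0.5724 0.127  0.113 ] yaw 7.2 len 0.0411
blue [ 11.7 402. ] 937 [31. 47.] mid [ 0.6989 -0.6811  0.113 ] yaw -50.8 len 0.2032
red [310.  194.5] 52 [ 0.5154 -0.0946  0.06  ]
red [241.1 196.7] 50 [ 0.4971 -0.1601  0.06  ]
```

View pics/w1.png

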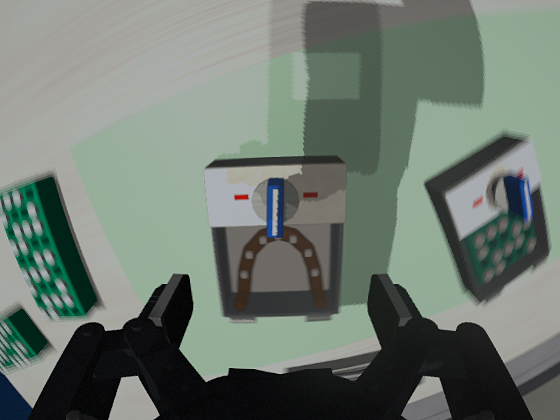

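Wrist view: the jawbone head is between the fingers at pixel (275,206), bar in line with tool x, red marks at (241,197) and (310,194) with their midpoint at (0.506, −0.1275). Correcting the offset and tilt, then descending.

```bash
python3 -m pendant '[{"grip":1,"dx":-0.1,"dy":-0.3,"dz":0,"wx":0,"wy":-0.01,"wz":0.015},{"grip":1,"dx":0,"dy":0,"dz":2.5,"wx":0,"wy":0,"wz":0},{"grip":1,"dx":0,"dy":0,"dz":2.5,"wx":0,"wy":0,"wz":0},{"grip":1,"dx":0,"dy":0,"dz":2.5,"wx":0,"wy":0,"wz":0},{"grip":1,"dx":0,"dy":0,"dz":2.0,"wx":0,"wy":0,"wz":0},{"grip":1,"dx":0,"dy":0,"dz":1,"wx":0,"wy":0,"wz":0},{"grip":1,"dx":0,"dy":0,"dz":0,"wx":0,"wy":0,"wz":0},{"grip":1,"dx":0,"dy":0,"dz":0,"wx":0,"wy":0,"wz":0}]' 60
python3 w.py w2 .113
```

```text
t: 4.15
tool_pos: [0.5063, -0.1288, 0.1174]
orientation: [[-0.943, 0.333, 0.004], [0.333, 0.943, 0.001], [-0.004, 0.003, -1.0]]
force: [0.8, -0.4, -0.0]
width: 0.0855
tcp [ 0.5063 -0.1288  0.1174] yaw 160.5 q [-15.7  25.3 110.8   0.2  43.7 -86.3] F [ 0.8 -0.4 -0. ] w 0.08545930752384914
blue [279.7 256.6] 1847 [94. 27.] mid [ 0.5009 -0.1259  0.113 ] yaw -19.5 len 0.0546
red [542.9 229.2] 55 [0.583  0.0875 0.06  ]
red [330.8 231.2] 131 [ 0.5162 -0.0947  0.06  ]
red [228.9 236.4] 137 [ 0.4968 -0.1605  0.06  ]
```

View pics/w2.png

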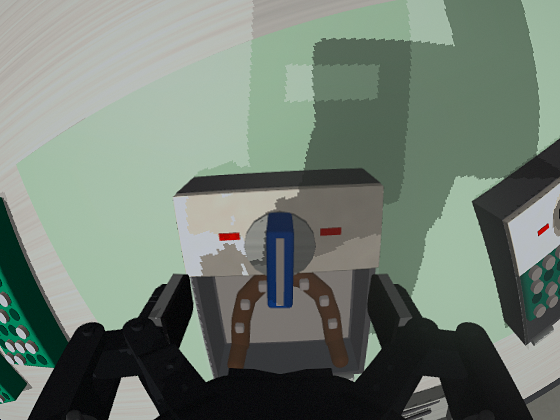

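Aligned: the bar spans (280, 215–305), midway between the fingers. I'll descend the last 31 mm and close.

```bash
python3 -m pendant '[{"grip":1,"dx":0,"dy":0.1,"dz":1.0,"wx":0,"wy":0,"wz":0},{"grip":1,"dx":0,"dy":0,"dz":1.0,"wx":0,"wy":0,"wz":0},{"grip":1,"dx":0,"dy":0,"dz":0.9,"wx":0,"wy":0,"wz":0},{"grip":1,"dx":0,"dy":0,"dz":0,"wx":0,"wy":0,"wz":0},{"grip":-1,"dx":0,"dy":0,"dz":0,"wx":0,"wy":0,"wz":0},{"grip":-1,"dx":0,"dy":0,"dz":0,"wx":0,"wy":0,"wz":0},{"grip":-1,"dx":0,"dy":0,"dz":0,"wx":0,"wy":0,"wz":0},{"grip":-1,"dx":0,"dy":0,"dz":0,"wx":0,"wy":0,"wz":0}]' 60
```

```text
t: 5.2
tool_pos: [0.5076, -0.1284, 0.0877]
orientation: [[-0.943, 0.333, 0.007], [0.333, 0.943, -0.0], [-0.006, 0.002, -1.0]]
force: [-6.9, -17.6, 1.5]
width: 0.0129
```

```bash
python3 -m pendant '[{"grip":-1,"dx":0,"dy":-0.1,"dz":0,"wx":0,"wy":0,"wz":0},{"grip":-1,"dx":0,"dy":0,"dz":0,"wx":0,"wy":0,"wz":0},{"grip":-1,"dx":0,"dy":0,"dz":0.3,"wx":0,"wy":0,"wz":0},{"grip":-1,"dx":0,"dy":0,"dz":0.3,"wx":0,"wy":0,"wz":0},{"grip":-1,"dx":0,"dy":0,"dz":0.3,"wx":0,"wy":0,"wz":0},{"grip":-1,"dx":0,"dy":0,"dz":0.3,"wx":0,"wy":0,"wz":0},{"grip":-1,"dx":0,"dy":0,"dz":0,"wx":0,"wy":0,"wz":0},{"grip":-1,"dx":0,"dy":0,"dz":0,"wx":0,"wy":0,"wz":0}]' 60; python3 -c "
from bench import *
s=state();print(s['wrist_torque'])"
```

```text
t: 6.2
tool_pos: [0.5075, -0.129, 0.0763]
orientation: [[-0.943, 0.334, 0.007], [0.334, 0.943, 0.0], [-0.007, 0.003, -1.0]]
force: [-2.9, 1.1, 8.0]
width: 0.0129
[ 0.34957178  0.3795538  -0.01026087]
```

Fz of 8 N means about 11 mm pressed, with little side force. Turning clockwise now.

```bash
python3 -m pendant '[{"grip":-1,"dx":0,"dy":0,"dz":0.1,"wx":0,"wy":0,"wz":0},{"grip":-1,"dx":0,"dy":0,"dz":0,"wx":0,"wy":0,"wz":0.13},{"grip":-1,"dx":0,"dy":0,"dz":0,"wx":0,"wy":0,"wz":0.13},{"grip":-1,"dx":0,"dy":0,"dz":0,"wx":0,"wy":0,"wz":0.13},{"grip":-1,"dx":0,"dy":0,"dz":0,"wx":0,"wy":0,"wz":0.13},{"grip":-1,"dx":0,"dy":0,"dz":0,"wx":0,"wy":0,"wz":0.13},{"grip":-1,"dx":0,"dy":0,"dz":0,"wx":0,"wy":0,"wz":0.13},{"grip":-1,"dx":0,"dy":0,"dz":0,"wx":0,"wy":0,"wz":0}]' 60; python3 -c "
from bench import *
s=state();print(s['wrist_torque'],s['joint_positions'])"
```

```text
t: 7.2
tool_pos: [0.507, -0.13, 0.0765]
orientation: [[-0.413, 0.911, 0.006], [0.911, 0.413, -0.001], [-0.004, 0.005, -1.0]]
force: [-1.2, 1.7, 6.5]
width: 0.0126
[ 0.27713577  0.27018594 -0.03994621] [-1.56926449e+01  2.93876385e+01  1.11593286e+02  2.31892851e-02
  3.86695326e+01 -4.01029196e+01]
```

```bash
python3 -m pendant '[{"grip":-1,"dx":0,"dy":0,"dz":0.15,"wx":0,"wy":0,"wz":0},{"grip":-1,"dx":0,"dy":0,"dz":0.02,"wx":0,"wy":0,"wz":0.125},{"grip":-1,"dx":0,"dy":0,"dz":0.02,"wx":0,"wy":0,"wz":0.125},{"grip":-1,"dx":0,"dy":0,"dz":0.02,"wx":0,"wy":0,"wz":0.125},{"grip":-1,"dx":0,"dy":0,"dz":0.02,"wx":0,"wy":0,"wz":0.125},{"grip":-1,"dx":0,"dy":0,"dz":0.02,"wx":0,"wy":0,"wz":0.125},{"grip":-1,"dx":0,"dy":0,"dz":0.02,"wx":0,"wy":0,"wz":0.125},{"grip":-1,"dx":0,"dy":0,"dz":0,"wx":0,"wy":0,"wz":0}]' 60; python3 w.py w3 .10
```

```text
t: 8.2
tool_pos: [0.506, -0.1303, 0.0753]
orientation: [[0.341, 0.94, 0.004], [0.94, -0.341, -0.002], [-0.001, 0.004, -1.0]]
force: [-2.5, 2.6, 8.0]
width: 0.0127
tcp [ 0.506  -0.1303  0.0753] yaw 70.1 q [-1.570e+01  2.950e+01  1.117e+02 -1.000e-01  3.860e+01  4.300e+00] F [-2.5  2.6  8. ] w 0.01270217722909977
blue [279.4 279.9] 2618 [110.  33.] mid [ 0.5084 -0.1217  0.1   ] yaw -110.0 len 0.0562
red [274.8 201.8] 231 [ 0.5157 -0.0951  0.06  ]
```

View pics/w3.png

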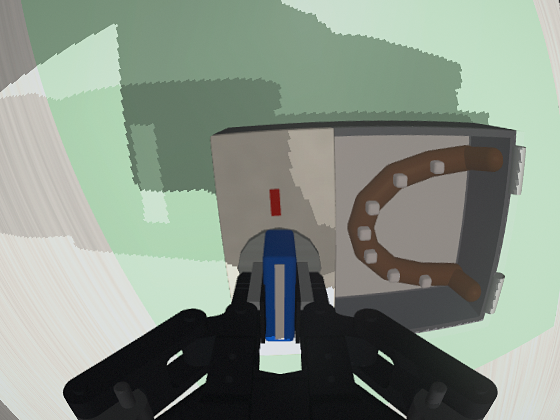

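The bar is at yaw −110°, about 3–4° past the mark line. I'll back it off slightly, let it rise while held, then open.

```bash
python3 -m pendant '[{"grip":-1,"dx":0,"dy":0,"dz":0.02,"wx":0,"wy":0,"wz":-0.055},{"grip":-1,"dx":0,"dy":0,"dz":0,"wx":0,"wy":0,"wz":0},{"grip":-1,"dx":0,"dy":0,"dz":-0.3,"wx":0,"wy":0,"wz":0},{"grip":-1,"dx":0,"dy":0,"dz":-0.3,"wx":0,"wy":0,"wz":0},{"grip":-1,"dx":0,"dy":0,"dz":0,"wx":0,"wy":0,"wz":0},{"grip":1,"dx":0,"dy":0,"dz":0,"wx":0,"wy":0,"wz":0},{"grip":1,"dx":0,"dy":0,"dz":0,"wx":0,"wy":0,"wz":0},{"grip":1,"dx":0,"dy":0,"dz":0,"wx":0,"wy":0,"wz":0}]' 60
```

```text
t: 9.25
tool_pos: [0.5061, -0.1304, 0.081]
orientation: [[0.285, 0.958, 0.004], [0.958, -0.285, -0.003], [-0.002, 0.005, -1.0]]
force: [0.2, 0.6, -0.5]
width: 0.0673
```

```bash
python3 -m pendant '[{"grip":1,"dx":0,"dy":0,"dz":0,"wx":0,"wy":0,"wz":0},{"grip":1,"dx":0,"dy":0,"dz":0,"wx":0,"wy":0,"wz":0},{"grip":1,"dx":0,"dy":0,"dz":-1,"wx":0,"wy":0,"wz":0},{"grip":1,"dx":0,"dy":0,"dz":-2,"wx":0,"wy":0,"wz":0},{"grip":1,"dx":0,"dy":0,"dz":-4,"wx":0,"wy":0,"wz":0},{"grip":1,"dx":0,"dy":0,"dz":-4,"wx":0,"wy":0,"wz":0},{"grip":1,"dx":0,"dy":0,"dz":-3,"wx":0,"wy":0,"wz":0},{"grip":1,"dx":0,"dy":0,"dz":0,"wx":0,"wy":0,"wz":0}]'
python3 w.py w4 .109
python3 - <<'E'
from bench import *
from h import *
p,d=capture("scene");c=calibration("scene");K,V=c["intrinsics"],c["view"]
cv2.imwrite("pics/scene1.png",p[:,:,::-1])
R,t=V[:3,:3],V[:3,3]; o=np.load("pics/scene0.npz")
for nm,pp,dd in(("before",o["p"],o["d"]),("after",p,d)):
    for m,cc,a in blobs(pp,(105,120,40),(130,255,255),40):
        vs,us=np.nonzero(m);D=dd[vs,us]
        P=(R.T@(np.linalg.inv(K)@np.stack([us,vs,0*us+1])*D-t[:,None])).T
        P=P[(np.abs(P[:,2]-.1)<.025)]
        if len(P)<20: continue
        print(nm,cc.round(1),a,"n",len(P),"z top",np.percentile(P[:,2],[85,90,95]).round(4))
E
```

```text
t: 10.25
tool_pos: [0.5057, -0.1301, 0.2282]
orientation: [[0.285, 0.958, 0.005], [0.958, -0.285, -0.004], [-0.002, 0.006, -1.0]]
force: [0.5, -0.1, 0.3]
width: 0.0854
tcp [ 0.5057 -0.1301  0.2282] yaw 73.4 q [-1.570e+01  1.570e+01  1.067e+02 -1.000e-01  5.720e+01  1.000e+00] F [ 0.5 -0.1  0.3] w 0.0853534208345598
blue [278.9 198. ] 604 [57. 15.] mid [ 0.5067 -0.124   0.109 ] yaw -106.7 len 0.0501
blue [547.1 397.8] 1170 [52. 30.] mid [ 0.8789 -0.6312  0.109 ] yaw -72.9 len 0.2417
red [278.5 155.5] 56 [ 0.5155 -0.095   0.06  ]
before [323.1 185.9] 280 n 278 z top [0.1124 0.1131 0.1139]
before [216.6 270.3] 268 n 264 z top [0.113  0.1136 0.1143]
after [323.  185.9] 277 n 276 z top [0.1126 0.1133 0.1139]
after [216.5 271.4] 331 n 328 z top [0.1087 0.1091 0.1098]
```

View pics/w4.png

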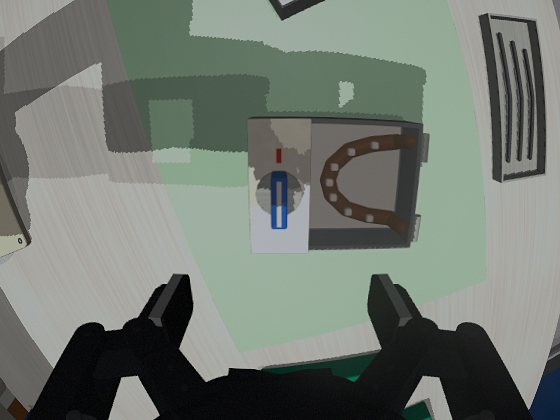

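View pics/scene1.png

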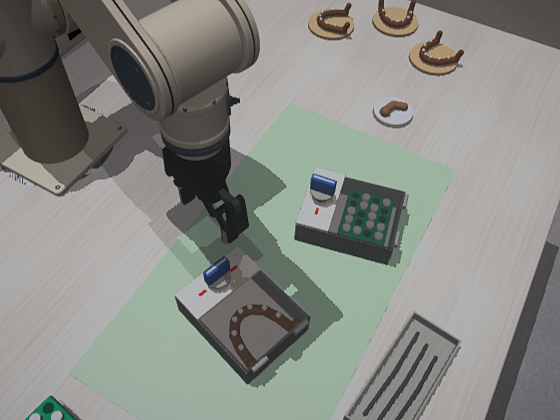

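The bar now lies in line with the red marks: yaw is −106.7° against a mark line of about −106°. In the wrist view it is at (279,198) with a red mark at (278,155); the scene view shows both marks with the bar between them. Its top dropped from 113.6 to 109.1 mm, which is the 4 mm catch depth. The tube head hasn't changed and the arm is clear, so I'm handing in.

```bash
python3 -c "
from bench import *
print(hand_in())"
```

```text
the job is handed in; nothing more can be done
None
```

The jawbone case is locked and the job is handed in at about 10.4 s of the 34 s allowed. I gripped its blue head, pressed it about 11–12 mm, turned it clockwise, let it rise and released it. I turned it about 4° past the marks and came back to line up before letting go.

**Last checks:**
- **Bar direction:** it lies at −106.7°, against about −106° for the line of the red marks, so the turn is about 1.57–1.6 rad.
- **Caught height:** the bar's top is about 4.5 mm lower than when open, which fits the 4 mm catch depth.
- **Tube case:** its head looks unchanged in the scene camera, in both image position and height.
- **Robot:** the gripper is open about 120 mm above the head, and the measured force is near zero.

**Disagreements:**
- **First call:** my first move was refused because the rows lacked some keys. Nothing moved.
- **Side force:** closing on the bar gave about 19 N sideways. A 1 mm shift brought it down to about 3 N.
- **Press depth:** midway through the turn the force suggested only about 8 mm pressed, while the tool height said about 11 mm. I pressed 1.5 mm deeper, and the head turned freely throughout.
- **Wrist camera:** its bar centre was a few millimetres off along the bar because the bar's side face was in view. I used the midpoint of the red marks instead.

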